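# Seat a microscope lens barrel and set its clamp screw

## Task

Lift the black lens barrel from its low white cradle and set it gently, without dropping it, in the two raised V saddles of the aluminium clamp stand, centred so that both ends stick out equally, then let go of it. Then turn the stand's winged clamp screw clockwise (seen from above) until it seats against its stop, back it off a quarter turn, and finish still gripping the wing at that setting so that a colleague can fit the lock nut; leave the other things on the bench where they are.

Things in the scene. Friction and masses are not known exactly. Their poses are not given: they have to be found in the camera images.
- barrel: Lens barrel: plain black cylinder, 30 mm diameter, 120 mm long, thin steel bands at both ends, about 0.22 kg; the two ends are alike. Origin at its centre, own y axis along its length; it can roll about that axis. It starts lying level in the cradle's two V yokes, its axis 34 mm above the bench, centred to about 5 mm.
- cradle: Fixed low white parking cradle: base 75 x 110 x 5 mm with two V yokes at y = +42 and -42 mm, each 12 mm thick, 40 mm wide, tops 28 mm high; between the yokes are 72 mm of free length for the fingers. Origin at the centre of its underside; own y runs along the barrel it carries.
- stand: Fixed aluminium clamp stand. Base plate 85 mm (x) by 250 mm (y, from -185 to +65 mm), 10 mm thick; two upright V yokes at y = +42 and -42 mm, each 12 mm thick, 40 mm wide, tops 94 mm high, 90 degree V; between them 72 mm of free length for the fingers. The screw's pillar, 34 mm in diameter, stands at x = 0, y = -150 mm. Origin on the underside below the middle of the two saddles, z up.
- saddle (a point): The point where the barrel's centre comes to rest in the stand: midway between the two V yokes, 100 mm above the bench; its y axis is the direction in which the barrel must lie (either way round).
- wing: Steel thumb wing on top of the clamp screw, an upright flat plate 36 mm long (own x), 10 mm thick (own y) and 26 mm high (own z), on a 26 mm collar; origin at the centre of its underside, 70 mm above the bench, on the upright screw axis; it turns with the screw and does not rise or fall.
- wing_grip (a point): Point on the screw axis where the wing is gripped, 84 mm above the bench (12 mm below the wing's top); x along the wing, y through its thickness.
- screw (a joint): Turn of the clamp screw in rad, growing clockwise seen from above; it seats against a hard stop at 3.4 (range 0 to 3.4) and starts between 0.5 and 1.7. At 0 the wing lies along the stand's x axis. Stays where it is left; firmly gripped by its flats it follows the hand closely, though it can slip a little in the fingers against the stop; friction about 0.03 N m.
- oil_bottle: Bystander: small dropper bottle, 32 mm diameter, 70 mm high, beyond the work; origin under its centre.
- slide_box: Bystander: grey slide box, 90 x 75 x 32 mm; origin under its centre.
- dish: Bystander: white shallow dish, 60 mm diameter, 16 mm high; origin under its centre.
- driver: Bystander: screwdriver, 150 mm long, lying at the left edge of the work; origin at its middle, underside.
Not all that is in view belongs to the job. What is shaped like the barrel but brown is not meant.

How it is judged:
By the outcome, as a careful person would: the job done as asked, in the order asked, and still so for the second after the job is handed in, while the arm keeps its last pose, push and grip.
It also fails if it takes over 67 s, if anything falls off the work surface, if the arm or the gripper's body presses on something with over 40 N, if the wrist force passes 120 N, or if a joint passes its speed limit or range.

## Robot

A 6-joint arm with a two-finger parallel gripper is mounted at the origin on the work surface. World frame = base frame: x ahead of the robot, y to its left, z up, the work surface at z = 0. Lengths are in mm, angles in rad, forces in N, time in s.
With the tool pointing down it reaches from about 275 to 750 mm from the base axis. Payload 10.2 kg.
Tool frame: the origin (TCP) lies at the very end of the fingers, on their centre line; the grasp point (between the pads) lies 19 mm behind it (ctrl.grasp_offset is the distance from the TCP to the grasp point, in mm); z points along the fingers, x is the direction in which the jaws open and shut, and the axes are right-handed (so a half turn about z gives the same grasp; the last joint's range is limited). The gripper opens to 88 mm and grips with 3 to 60 N. Pads are 18 mm wide; open, the fingers measure 123 mm over their backs; the gripper's body (75 mm by 187 mm) begins 45 mm behind the grasp point.
Start: joints at [-1.454, 0.313, 1.498, -0, 1.331, -0.223], TCP at [174.969, -494.992, 238.72] pointing down, gripper open.
Joint ranges: [-2.94, 2.94], [-0.97, 2.17], [0.19, 2.56], [-1.23, 4.37], [0.02, 3.11], [-2.88, 2.88]. Speed limits (rad/s): [2.39, 2.39, 3.01, 3.14, 3.14, 3.14].

## Interface

Orientations are given as a 3x3 rotation matrix whose columns are the frame's x, y, z axes.
In Python, from station import ctrl gives the robot as it stands.
- The arm moves only by the tool send_rows, never from a script. Its argument "rows" is a list of rows, each an object of numbers: "dx", "dy", "dz": the shift along the tool's x, y, z in m; "turn": the turn about the tool's z in degrees. A call has exactly 8 rows; each row is the pose to reach, as a shift and turn from the pose commanded when the call began, along the tool's axes at that moment; what a row does not reach only later rows make up. A row lasts 1/8 s, in which the tool goes at most 62.5 mm and 10.7 degrees, less where a joint would pass 70% of its speed; a pose out of reach is approached as far as the arm can. A call with a gripper value outside its range is refused whole. "claw" is the gripper's target within -1 to 1 (fully open at 1, half-way at 0, shut at -1), set as the call begins (left out, the last holds). The fingers move at their own pace and stop on an object; "grip_force" is the grip in N (left out, the last holds). Time passes only in rows, so rows that repeat a pose let the fingers close, or fill a call up. It gives the time, the measured TCP pose, the force and the opening at its end, in the units of the state.
- ctrl.sense(): the state, without advancing time (a new reading comes with each control period).
- ctrl.capture(name): name is "side" or "top" or "wrist"; returns a dict with "img" (420x560x3 uint8, blue, green, red), "intrinsics" (3x3 intrinsics, pixels), "k1" (the pictures are not rectified: a ray, as slopes to the right and down, at radius r is drawn at 1 + k1 r^2 times it, then the intrinsics apply), "world_from_camera" (4x4, takes a point from camera to world coordinates). Camera axes: x right, y down, z forward; pixel columns grow to the right and rows downward; lengths in mm; the calibration is good to about 2 mm. A picture is of the moment at which its call begins. There is no depth.
- ctrl.job_done(): hands the job in, once; it reports no verdict.
The state is a dict: "time": time; "qpos": joint angles; "dq": joint speeds; "effort": joint torques, N m; "eef_pos": TCP position; "orientation": TCP orientation; "force": force on the tool from outside, world axes, zero at the start; "torque": the same for the moment, N m; "finger_gap": opening from 0.0 (shut) to 1.0 (fully open).
Only numpy, scipy, OpenCV 4.12 (cv2) and the standard library are available. Lean on these libraries where they do the work, as an engineer would, in place of code of your own. Each camera call takes 0.05 s, during which the arm holds its last target.

## Working session

There is one attempt and no reset: what is moved stays moved. The work goes in short steps, Python scripts to look and compute and a tool call to move; the robot and the scene stay as the last step left them, time stands still between calls to the robot, and variables do not carry over. Pictures are saved under pics/ and viewed, and the job is handed in when it is done.

Besides the shell and the picture viewer there is one more tool, called after "Request:" as name(argument=value, ...), one argument or row to a line, values as JSON. send_rows: Moves the arm, as the interface text tells. Its arguments: {"type":"object","properties":{"rows":{"type":"array"},"claw":{"type":"number"},"grip_force":{"type":"number"}},"required":["rows"]}

```bash
ls; mkdir -p pics; python3 - <<'E'
from station import ctrl
import cv2
s=ctrl.sense();print(s)
for n in("side","top","wrist"):
    c=ctrl.capture(n);cv2.imwrite(f"pics/{n}0.png",c["img"]);print(n,c["intrinsics"],c["k1"],c["world_from_camera"])
E
```

```text
pics
{'time': 0.0, 'qpos': array([-1.45442173e+00,  3.13417094e-01,  1.49840462e+00,  1.19384313e-05,
        1.33095716e+00, -2.23454440e-01]), 'dq': array([ 0.00080264, -0.00058864,  0.00190621, -0.00113193,  0.00017153,
       -0.00018926]), 'effort': array([ 8.10704441e-04, -4.02208328e+01, -2.52265227e+01,  6.94337022e-02,
        3.53648665e-02, -1.07931594e-04]), 'eef_pos': array([ 174.93358811, -494.75879274,  238.19011596]), 'orientation': array([[ 3.33323162e-01, -9.42812629e-01, -1.26216230e-04],
       [-9.42811931e-01, -3.33323073e-01,  1.17954308e-03],
       [-1.15415890e-03, -2.74170863e-04, -9.99999296e-01]]), 'force': array([-0.4205434 , -0.54897145,  0.82086743]), 'torque': array([ 0.03642023, -0.00615964, -0.03956508]), 'finger_gap': 0.9964913422968282}
side [[516.97971661   0.         288.99637828]
 [  0.         516.97971661 207.18534039]
 [  0.           0.           1.        ]] 0.0254656318847903 [[ 9.79112780e-01 -1.47927769e-01  1.39483111e-01  4.41614466e+02]
 [-2.03301012e-01 -7.03474060e-01  6.81023455e-01 -7.61742792e+02]
 [-2.61953002e-03 -6.95155826e-
[... 249 characters left out ...]
135428 [[-3.00247023e-02 -9.98029360e-01  5.50991358e-02  5.46263002e+02]
 [-9.99321004e-01  2.87944891e-02 -2.29871150e-02  5.61737671e+01]
 [ 2.13552642e-02 -5.57519050e-02 -9.98216248e-01  1.22381675e+03]
 [ 0.00000000e+00  0.00000000e+00  0.00000000e+00  1.00000000e+00]]
wrist [[299.06609723   0.         279.13215256]
 [  0.         299.06609723 207.62426431]
 [  0.           0.           1.        ]] -0.0022532828083848514 [[ 3.33699076e-01 -9.05559433e-01 -2.61929455e-01  2.42409413e+02]
 [-9.42679065e-01 -3.20868794e-01 -9.16482263e-02 -4.72319809e+02]
 [-1.05207244e-03  2.77498342e-01 -9.60725540e-01  3.84770370e+02]
 [ 0.00000000e+00  0.00000000e+00  0.00000000e+00  1.00000000e+00]]
```

View pics/side0.png

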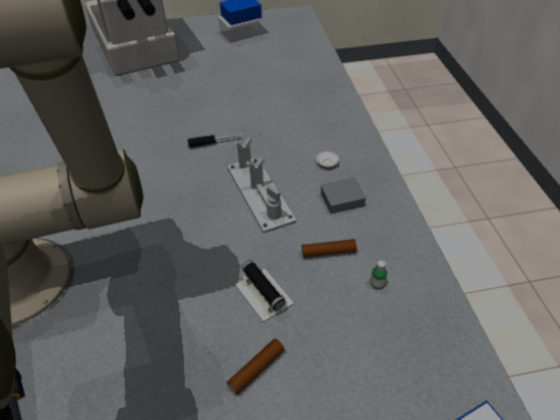

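View pics/top0.png

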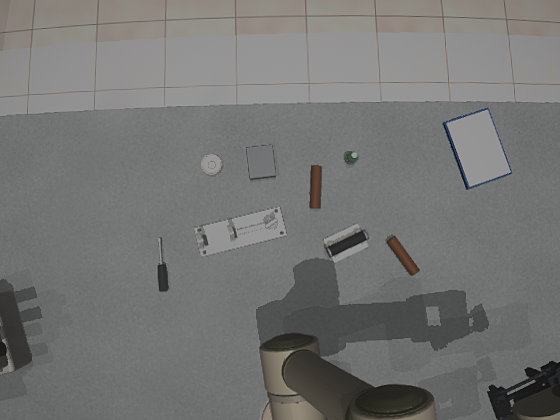

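View pics/wrist0.png

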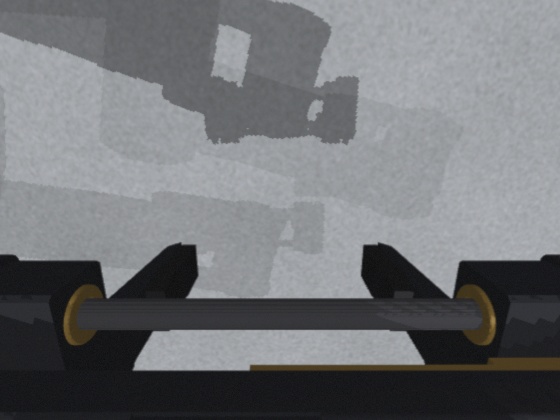

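Candidates shaped like the barrel: black one in the white cradle at top (347,242) / side (264,285), and brown ones at top (316,187) and (402,255). The black one in the cradle fits the description. I'll enlarge crops of it and the stand to confirm.

```bash
python3 - <<'E'
import cv2,numpy as np
a=cv2.imread("pics/top0.png");b=cv2.imread("pics/side0.png")
r=lambda i,x,y,w,h,z:cv2.resize(i[y:y+h,x:x+w],None,fx=z,fy=z,interpolation=cv2.INTER_CUBIC)
cv2.imwrite("pics/c1.png",r(a,185,195,195,80,4))
cv2.imwrite("pics/c2.png",r(b,210,130,130,200,3))
E
```

```text
(no output)
```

View pics/c1.png

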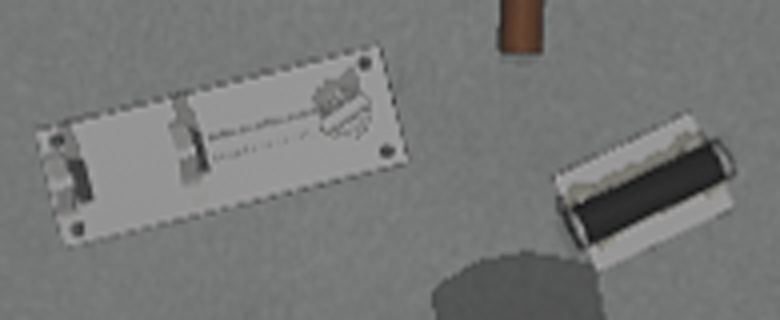

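View pics/c2.png

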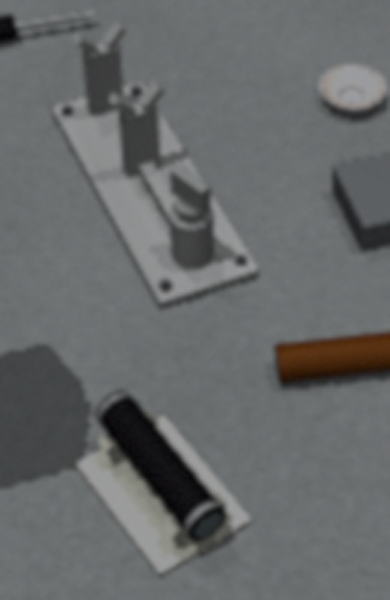

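The black barrel in the white cradle is confirmed, at crop (655,190). The stand has its wing end to the right, at crop (345,105), and its saddles on the left. Next I'll measure both.

```bash
cat > h.py <<'E'
import cv2,numpy as np
from station import ctrl
def ray(c,uv):
    K=c["intrinsics"];uv=np.atleast_2d(uv).astype(float)
    d=(uv-[K[0,2],K[1,2]])/[K[0,0],K[1,1]]
    x=d.copy()
    for _ in range(20): x=d/(1+c["k1"]*(x**2).sum(1,keepdims=True))
    W=c["world_from_camera"];v=np.c_[x,np.ones(len(x))]@W[:3,:3].T
    return W[:3,3],v
def onz(c,uv,z):
    o,v=ray(c,uv);return o+v*((z-o[2])/v[:,2:3])
def proj(c,P):
    W=c["world_from_camera"];K=c["intrinsics"];p=(np.atleast_2d(P)-W[:3,3])@W[:3,:3]
    s=p[:,:2]/p[:,2:];s=s*(1+c["k1"]*(s**2).sum(1,keepdims=True));return s*[K[0,0],K[1,1]]+[K[0,2],K[1,2]]
def mask_rect(m,near):
    n,l,st,ce=cv2.connectedComponentsWithStats(m.astype(np.uint8))
    i=l[near[1],near[0]]
    if i==0:
        i=1+np.argmin(((ce[1:]-near)**2).sum(1)-50*0)
    pts=np.argwhere(l==i)[:,::-1].astype(np.float32)
    return cv2.minAreaRect(pts),st[i],ce[i]
E
python3 - <<'E'
from h import *
c=ctrl.capture("top");g=c["img"].max(2)
print(g[225,215],g[260,240],g[242,347],g[232,345],g[200,220])
for th in(125,135,145):
    m=cv2.morphologyEx((g>th).astype(np.uint8),cv2.MORPH_CLOSE,np.ones((3,3)))
    r,st,ce=mask_rect(m,(215,240));P=onz(c,cv2.boxPoints(r),10);print(th,r,st);print(P.round(1), np.linalg.norm(P-np.roll(P,1,0),axis=1))
for th in(40,50,60):
    r,st,ce=mask_rect(g<th,(347,242));b=cv2.boxPoints(r);P=onz(c,b,34);print(r,st,P.mean(0),onz(c,ce,45));print(P.round(1),np.linalg.norm(P-np.roll(P,1,0),axis=1))
s=ctrl.capture("side");
cv2.imwrite("pics/c3.png",cv2.resize(s["img"][170:225,240:310],None,fx=8,fy=8,interpolation=cv2.INTER_CUBIC))
E
```

```text
150 119 46 152 123
125 ((241.98165893554688, 231.1055145263672), (35.05644226074219, 93.57962799072266), 73.3007583618164) [ 194  205   93   52 2389]
[[568.1 290.3  10. ]
 [636.9  34.8  10. ]
 [541.1   9.2  10. ]
 [472.8 263.9  10. ]] [ 98.91515105 264.60502641  99.15591176 263.69117468]
135 ((240.10760498046875, 231.48175048828125), (30.021503448486328, 88.10469055175781), 76.5689697265625) [ 199  207   88   49 2136]
[[569.8 285.6  10. ]
 [620.7  41.8  10. ]
 [537.6  24.6  10. ]
 [487.  267.7  10. ]] [ 84.70975055 249.07175728  84.84330151 248.32461291]
145 ((240.2647247314453, 231.05880737304688), (28.376665115356445, 87.31282043457031), 75.96376037597656) [ 200  207   87   49 1982]
[[567.6 283.7  10. ]
 [620.6  42.6  10. ]
 [542.2  25.5  10. ]
 [489.5 265.9  10. ]] [ 80.07014645 246.80365589  80.20507176 246.10186022]
((345.60650634765625, 240.04437255859375), (4.67778205871582, 37.85740661621094), 67.61986541748047) [328 231  37  19  50] [ 521.0535225  -139.06849115   34.        ] [[ 523.34690811 -137.41791119   45.        ]]
[[ 508.7  -87.1   34. ]
 [ 545.5 -186.5   34. ]
 [ 533.3 -191.1   34. ]
 [ 496.6  -91.6   34. ]] [ 12.95475214 106.06353938  13.02984228 106.04618725]
((346.8725280761719, 242.85411071777344), (9.953004837036133, 37.683040618896484), 64.79888153076172) [328 231  38  25 369] [ 513.14810682 -142.33559769   34.        ] [[ 513.67501924 -141.12100642   45.        ]]
[[ 505.1  -88.3   34. ]
 [ 546.5 -185.4   34. ]
 [ 521.1 -196.4   34. ]
 [ 479.8  -99.3   34. ]] [ 27.57176378 105.54457748  27.7326153  105.52010461]
((347.0721130371094, 242.75140380859375), (10.017452239990234, 38.09211730957031), 64.53665161132812) [328 231  39  25 381] [ 513.41609391 -142.90889532   34.        ] [[ 513.62435185 -140.90857024   45.        ]]
[[ 505.   -88.4   34. ]
 [ 547.3 -186.3   34. ]
 [ 521.8 -197.5   34. ]
 [ 479.6  -99.5   34. ]] [ 27.75102534 106.69637513  27.91512196 106.67223759]
```

View pics/c3.png

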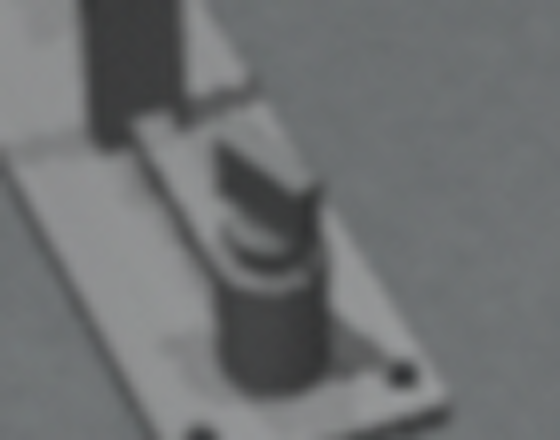

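```bash
cat >> h.py <<'E'
def goal(x,y,z,ang,s=None):
    s=s or ctrl.sense();R=s["orientation"];d=R.T@(np.array([x,y,z])-s["eef_pos"])
    cur=np.degrees(np.arctan2(R[1,0],R[0,0]));t=-(ang-cur);t=(t+180)%360-180
    print("t",round(s["time"],2),"pos",s["eef_pos"].round(1),"ang",round(cur,2),"q6",s["qpos"][5].round(2),"gap",round(s["finger_gap"],3),"F",s["force"].round(1))
    print("d mm",d.round(1),"turn",round(t,2))
E
python3 -c "
from h import *
goal(514,-141.5,238,23.3)"
```

```text
t 0.25 pos [ 175.  -494.9  238.5] ang -70.53 q6 -0.22 gap 1.001 F [ 0.3 -0.1  0.7]
d mm [-220.2 -437.4    0.7] turn -93.83
```

Request:
send_rows(
  rows=[
    {"dx":-0.02,"dy":-0.04,"dz":0,"turn":-8},
    {"dx":-0.044,"dy":-0.087,"dz":0,"turn":-17},
    {"dx":-0.069,"dy":-0.137,"dz":0,"turn":-27},
    {"dx":-0.094,"dy":-0.187,"dz":0,"turn":-37},
    {"dx":-0.119,"dy":-0.237,"dz":0,"turn":-47},
    {"dx":-0.144,"dy":-0.287,"dz":0,"turn":-57},
    {"dx":-0.169,"dy":-0.337,"dz":0,"turn":-67},
    {"dx":-0.187,"dy":-0.372,"dz":0,"turn":-77},
  ],
  claw=1,
  grip_force=30,
)

```text
time: 1.25
eef_pos: [464.6, -192.8, 238.7]
orientation: [[0.993, 0.12, 0.0], [0.12, -0.993, 0.0], [0.0, -0.0, -1.0]]
force: [-0.3, -0.6, 0.9]
finger_gap: 1.004
```

```bash
python3 -c "
from h import *
goal(514,-141.5,238,23.3)"
```

```text
t 1.25 pos [ 464.6 -192.8  238.7] ang 6.88 q6 -0.75 gap 1.004 F [-0.3 -0.6  0.9]
d mm [ 55.2 -45.    0.7] turn -16.42
```

Request:
send_rows(
  rows=[
    {"dx":0.02,"dy":-0.015,"dz":0,"turn":-6},
    {"dx":0.04,"dy":-0.032,"dz":0,"turn":-12},
    {"dx":0.055,"dy":-0.045,"dz":0,"turn":-16.4},
    {"dx":0.055,"dy":-0.045,"dz":0,"turn":-16.4},
    {"dx":0.055,"dy":-0.045,"dz":0,"turn":-16.4},
    {"dx":0.055,"dy":-0.045,"dz":0,"turn":-16.4},
    {"dx":0.055,"dy":-0.045,"dz":0,"turn":-16.4},
    {"dx":0.055,"dy":-0.045,"dz":0,"turn":-16.4},
  ],
)

```text
time: 2.25
eef_pos: [512.8, -144.0, 238.8]
orientation: [[0.922, 0.388, 0.0], [0.388, -0.922, -0.0], [0.0, 0.0, -1.0]]
force: [0.1, -0.1, 0.6]
finger_gap: 0.997
```

```bash
python3 - <<'E'
from h import *
goal(514,-141.5,15,23.3)
c=ctrl.capture("wrist");cv2.imwrite("pics/w1.png",c["img"])
c=ctrl.capture("top");cv2.imwrite("pics/t1.png",c["img"])
E
```

```text
t 2.25 pos [ 512.8 -144.   238.8] ang 22.83 q6 -0.89 gap 0.997 F [ 0.1 -0.1  0.6]
d mm [  2.1  -1.9 223.8] turn -0.47
```

View pics/w1.png

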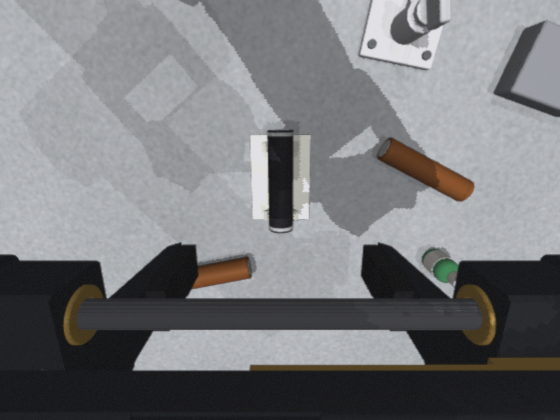

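View pics/t1.png

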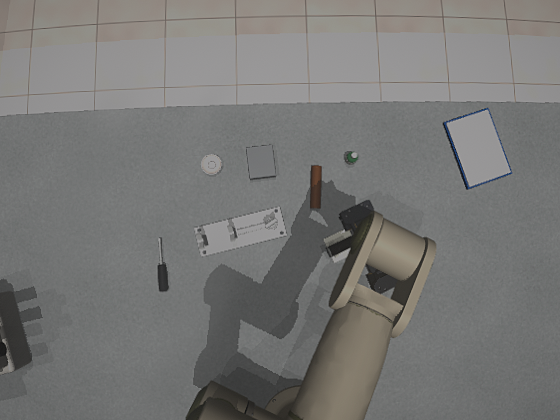

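The wrist view shows the whole barrel from (281,130) to (281,232), on the white cradle spanning about (252,135) to (310,219).

```bash
python3 - <<'E'
from h import *
c=ctrl.capture("wrist");g=c["img"].max(2)
cv2.imwrite("pics/w1c.png",cv2.resize(c["img"][115:245,230:330],None,fx=4,fy=4,interpolation=cv2.INTER_CUBIC))
r,st,ce=mask_rect(g<60,(281,180));b=cv2.boxPoints(r);print(r,st);P=onz(c,b,34);print(P.round(1),P.mean(0))
m=mask_rect(g>200,(255,180))
print(g[180,250:315]);print(g[120:140,281],g[222:240,281])
# side edges per row -> centreline at z=34
L=[]
for v in range(140,222,4):
    u=np.where(g[v,255:310]<60)[0]+255; a=onz(c,[[u.min()-.5,v],[u.max()+.5,v]],34+0);L.append(a.mean(0)[:2])
L=np.array(L);k=np.polyfit(L[:,1],L[:,0],1);print("line",L[0],L[-1],np.degrees(np.arctan2(L[0,1]-L[-1,1],L[0,0]-L[-1,0])))
E
```

```text
((280.0, 181.5), (91.0, 24.0), 90.0) [ 268  136   25   92 2116]
[[ 479.8  -99.2   34. ]
 [ 505.1  -88.5   34. ]
 [ 549.2 -189.7   34. ]
 [ 521.6 -201.3   34. ]] [ 513.91524841 -144.69263096   34.        ]
[174 188 226 229 229 229 229 229 229 229 229 228 229 228 226 224 223 190
  89  30  26  27  25  28  27  27  28  31  26  29  30  30  30  30  29  28
  28  26  26  24  23  32  75 135 170 173 167 164 178 181 180 180 179 185
 202 219 210 188 182 165 132 125 125 126 124]
[134 157 162 163 162 161 160 157 144 124  79  45  60 114 122 119  87  48
  31  31] [ 47  44  46  43  45  55 121 190 199 165  94 109 160 167 169 170 172 172]
line [494.15861535 -97.9740128 ] [ 531.83424996 -187.06585042] 112.92279080130965
```

View pics/w1c.png

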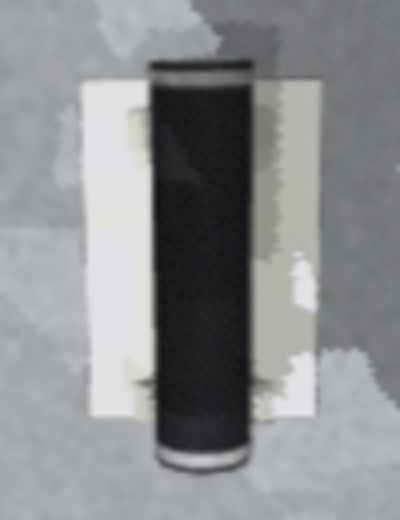

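```bash
python3 - <<'E'
from h import *
c=ctrl.capture("wrist");print(c["world_from_camera"][:3,3])
P=onz(c,[[280.5,132.3],[281,231.7]],49);print(P,np.linalg.norm(P[0]-P[1]),P.mean(0))
# cradle base corners z=5 from crop
Q=onz(c,np.array([[81,80],[322,80],[317,415],[90,417]])/4+[230,115],5);print(Q,Q.mean(0),np.linalg.norm(Q-np.roll(Q,1,0),axis=1))
d=(P[0]-P[1])[:2];print(np.degrees(np.arctan2(d[1],d[0]))-90)
m=P.mean(0)
goal(m[0],m[1],15,22.9)
E
```

```text
[485.23842742 -79.21033342 385.2495909 ]
[[ 491.09530009  -89.35859569   49.        ]
 [ 536.72389727 -195.54997786   49.        ]] 115.57931704703216 [ 513.90959868 -142.45428678   49.        ]
[[ 458.65381796 -108.21856153    5.        ]
 [ 527.31067498  -79.24040052    5.        ]
 [ 571.07220628 -179.0770462     5.        ]
 [ 501.38046108 -209.25895715    5.        ]] [ 514.60429008 -143.94874135    5.        ] [109.70290598  74.52179434 109.0065477   75.94660688]
23.252358818004183
t 2.45 pos [ 512.9 -143.8  238.7] ang 22.86 q6 -0.89 gap 1.001 F [-0.5 -0.7 -0.8]
d mm [  1.4  -0.9 223.7] turn -0.04
```

Request:
send_rows(
  rows=[
    {"dx":0.0015,"dy":-0.0012,"dz":0.03,"turn":-0.2},
    {"dx":0.0015,"dy":-0.0012,"dz":0.08,"turn":-0.2},
    {"dx":0.0015,"dy":-0.0012,"dz":0.13,"turn":-0.2},
    {"dx":0.0015,"dy":-0.0012,"dz":0.17,"turn":-0.2},
    {"dx":0.0015,"dy":-0.0012,"dz":0.2,"turn":-0.2},
    {"dx":0.0015,"dy":-0.0012,"dz":0.215,"turn":-0.2},
    {"dx":0.0015,"dy":-0.0012,"dz":0.223,"turn":-0.2},
    {"dx":0.0015,"dy":-0.0012,"dz":0.223,"turn":-0.2},
  ],
)

```text
time: 3.45
eef_pos: [514.1, -142.2, 16.1]
orientation: [[0.92, 0.392, 0.001], [0.392, -0.92, -0.0], [0.0, 0.0, -1.0]]
force: [0.3, -0.5, 0.8]
finger_gap: 1.0
```

Request:
send_rows(
  rows=[
    {"dz":0},
    {"dz":0},
    {"dz":0},
    {"dz":0},
    {"dz":0},
    {"dz":0},
    {"dz":0},
    {"dz":0},
  ],
  claw=-1,
  grip_force=25,
)

```text
invalid input
```

```bash
python3 - <<'E'
from h import *
goal(513.8,-142.1,15.7,23.1)
c=ctrl.capture("wrist");cv2.imwrite("pics/w2.png",c["img"])
c=ctrl.capture("side");cv2.imwrite("pics/s2.png",c["img"])
E
```

```text
t 3.45 pos [ 514.1 -142.2   16.1] ang 23.07 q6 -0.89 gap 1.0 F [ 0.3 -0.5  0.8]
d mm [-0.3 -0.2  0.4] turn -0.03
```

View pics/w2.png

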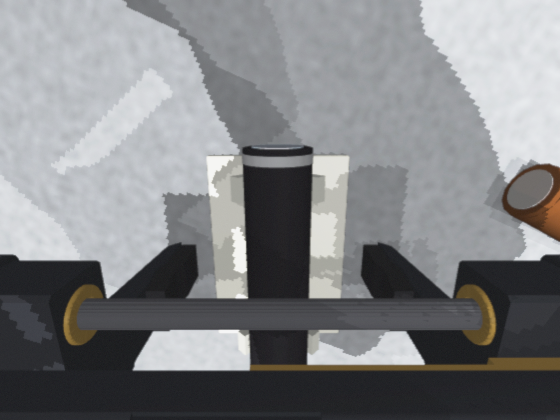

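View pics/s2.png

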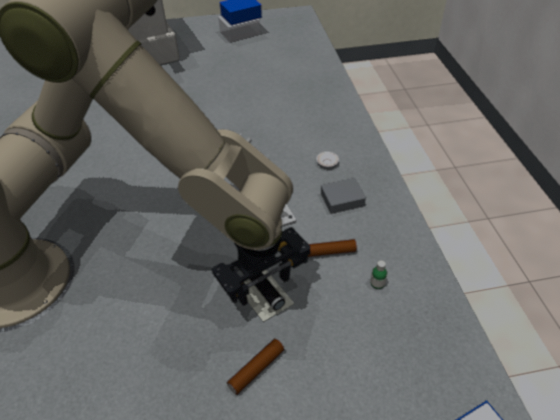

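The barrel (u≈278) lies centred between the open fingers, and its near end is at (278,150). The close call was refused because its rows were incomplete, so I'll resend it in full.

Request:
send_rows(
  rows=[
    {"dx":0,"dy":0,"dz":0,"turn":0},
    {"dx":0,"dy":0,"dz":0,"turn":0},
    {"dx":0,"dy":0,"dz":0,"turn":0},
    {"dx":0,"dy":0,"dz":0,"turn":0},
    {"dx":0,"dy":0,"dz":0,"turn":0},
    {"dx":0,"dy":0,"dz":0,"turn":0},
    {"dx":0,"dy":0,"dz":0,"turn":0},
    {"dx":0,"dy":0,"dz":0,"turn":0},
  ],
  claw=-1,
  grip_force=25,
)

```text
time: 4.55
eef_pos: [513.5, -142.2, 15.7]
orientation: [[0.92, 0.392, -0.001], [0.392, -0.92, 0.0], [-0.001, -0.0, -1.0]]
force: [-4.3, -2.8, 1.7]
finger_gap: 0.325
```

```bash
python3 - <<'E'
from h import *
goal(513.8,-142.1,15.7,23.1)
c=ctrl.capture("wrist");cv2.imwrite("pics/w3.png",c["img"])
g=c["img"].max(2);print(g[138:175,278])
s=ctrl.sense()
for v in(146,148,150,155): 
  P=onz(c,[278,v],49);print(v,(s["orientation"].T@(P[0]-s["eef_pos"])).round(1))
E
```

```text
t 4.55 pos [ 513.5 -142.2   15.7] ang 23.08 q6 -0.89 gap 0.325 F [-4.3 -2.8  1.7]
d mm [ 0.3  0.  -0. ] turn -0.02
[131 130 137 138 140 141 142 115 106 109 130 150  85  47  42  41  40  42
  52 105 157 168 168 168 168 167 168 167 168 161 101  54  41  40  40  40
  40]
146 [ -0.8 -61.5 -33.3]
148 [ -0.8 -60.7 -33.3]
150 [ -0.8 -60.  -33.3]
155 [ -0.8 -58.1 -33.3]
```

View pics/w3.png

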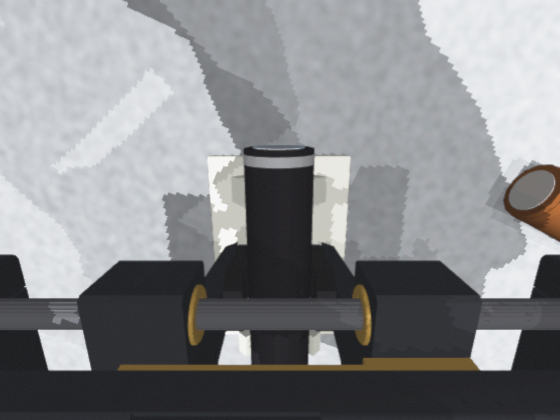

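The barrel is gripped and centred: opening 28.6 mm and near end 60 mm from the tool. Next I'll lift it and survey the stand on the way.

```bash
python3 -c "
from h import *
goal(450,85,260,11.8)"
```

```text
t 4.6 pos [ 513.6 -142.2   15.7] ang 23.08 q6 -0.89 gap 0.328 F [-4.1 -1.4  1.9]
d mm [  30.4 -234.  -244.3] turn 11.28
```

Request:
send_rows(
  rows=[
    {"dx":0,"dy":0,"dz":-0.005,"turn":0},
    {"dx":0,"dy":0,"dz":-0.015,"turn":0},
    {"dx":0,"dy":0,"dz":-0.03,"turn":0},
    {"dx":0,"dy":0,"dz":-0.06,"turn":0},
    {"dx":0,"dy":0,"dz":-0.09,"turn":0},
    {"dx":0,"dy":0,"dz":-0.12,"turn":0},
    {"dx":0,"dy":0,"dz":-0.14,"turn":0},
    {"dx":0,"dy":0,"dz":-0.15,"turn":0},
  ],
)

```text
time: 5.6
eef_pos: [514.2, -142.1, 167.5]
orientation: [[0.92, 0.392, 0.002], [0.392, -0.92, -0.001], [0.002, 0.002, -1.0]]
force: [-0.1, -0.2, -2.7]
finger_gap: 0.327
```

```bash
python3 -c "
from h import *
goal(450,85,260,11.8)"
```

```text
t 5.6 pos [ 514.2 -142.1  167.5] ang 23.08 q6 -0.89 gap 0.327 F [-0.1 -0.2 -2.7]
d mm [  30.1 -233.9  -92.9] turn 11.28
```

Force −2.7 N matches the 0.22 kg load, so the barrel is held.

Request:
send_rows(
  rows=[
    {"dx":0.002,"dy":-0.015,"dz":-0.01,"turn":1},
    {"dx":0.006,"dy":-0.05,"dz":-0.025,"turn":3},
    {"dx":0.012,"dy":-0.095,"dz":-0.04,"turn":5},
    {"dx":0.018,"dy":-0.14,"dz":-0.06,"turn":7},
    {"dx":0.024,"dy":-0.185,"dz":-0.08,"turn":9},
    {"dx":0.028,"dy":-0.217,"dz":-0.09,"turn":10.5},
    {"dx":0.03,"dy":-0.234,"dz":-0.093,"turn":11.3},
    {"dx":0.03,"dy":-0.234,"dz":-0.093,"turn":11.3},
  ],
)

```text
time: 6.6
eef_pos: [449.4, 85.6, 258.9]
orientation: [[0.979, 0.206, 0.0], [0.206, -0.979, 0.0], [0.0, 0.0, -1.0]]
force: [-1.1, -1.0, -2.0]
finger_gap: 0.324
```

```bash
python3 - <<'E'
from h import *
goal(450,85,260,11.8)
c=ctrl.capture("wrist");cv2.imwrite("pics/w4.png",c["img"])
E
```

```text
t 6.6 pos [449.4  85.6 258.9] ang 11.88 q6 -0.28 gap 0.324 F [-1.1 -1.  -2. ]
d mm [ 0.4  0.8 -1.1] turn 0.08
```

View pics/w4.png

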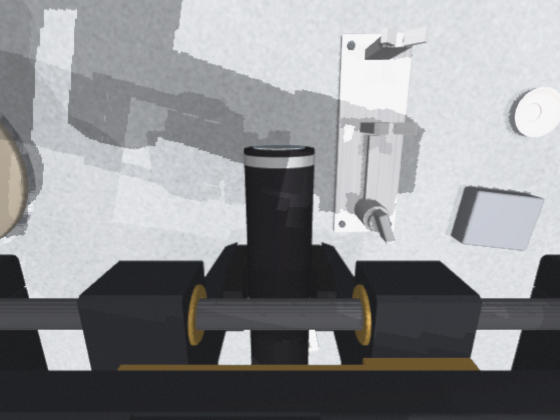

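The wrist view shows the whole stand: base corners near (343,34) and (334,231), saddles at (395,45) and (378,128), and the wing at (376,222).

```bash
python3 - <<'E'
import cv2
a=cv2.imread("pics/w4.png")
cv2.imwrite("pics/c4.png",cv2.resize(a[20:150,325:440],None,fx=5,fy=4.6,interpolation=cv2.INTER_CUBIC))
cv2.imwrite("pics/c5.png",cv2.resize(a[150:250,320:420],None,fx=6,fy=6,interpolation=cv2.INTER_CUBIC))
E
```

```text
(no output)
```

View pics/c4.png

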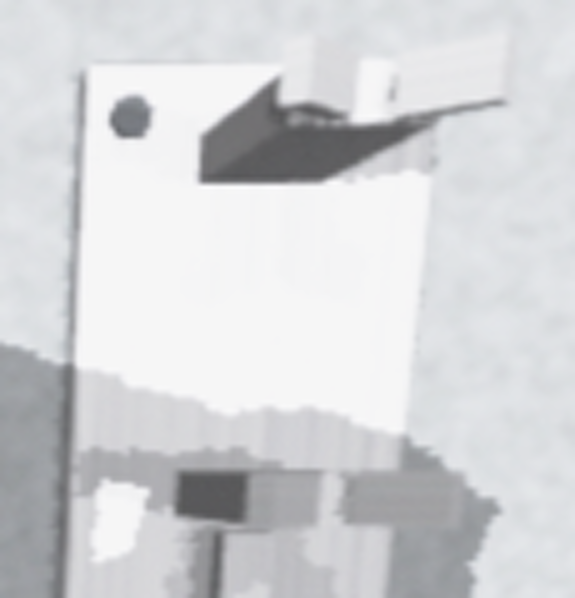

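View pics/c5.png

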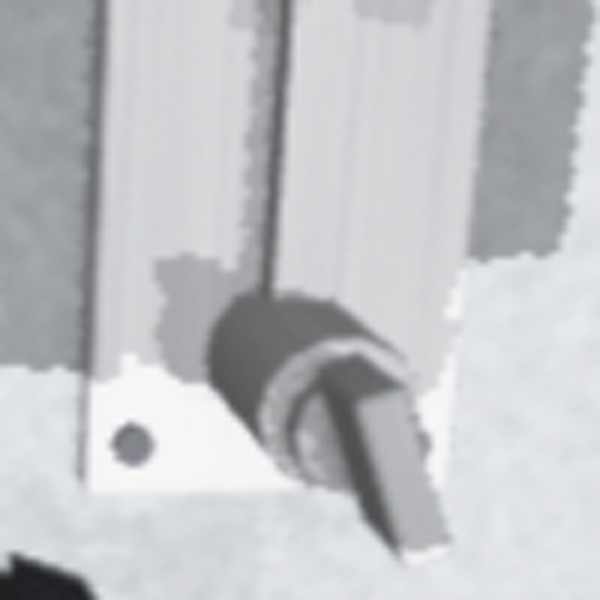

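```bash
python3 - <<'E'
from h import *
c=ctrl.capture("wrist")
o4=lambda x,y:(325+x/5,20+y/4.6)
o5=lambda x,y:(320+x/6,150+y/6)
TL=onz(c,o4(88,65),10)[0];BL=onz(c,o5(90,490),10)[0];BR=onz(c,o5(447,488),10)[0];R2=onz(c,o4(432,175),10)[0]
print(TL,BL,BR,R2,np.linalg.norm(TL-BL),np.linalg.norm(BL-BR))
ey=(TL-BL)/np.linalg.norm(TL-BL);ex=np.array([ey[1],-ey[0],0]);print("ang x",np.degrees(np.arctan2(ex[1],ex[0])),"width",(R2-BL)@ex,(BR-BL)@ex)
mid=(TL+BL)/2; S=mid+ey*60+ex*42.5;S[2]=0;W=S-150*ey;print("saddle",S,"screw",W)
for n,p in dict(nearL=o4(250,472),nearR=o4(465,472),nearLb=o4(245,525),nearRb=o4(462,525),v=o4(332,498),farLf=o4(285,107),farRf=o4(505,102)).items():
    q=onz(c,p,94)[0]-S; print(n,"stand xy",(q@ex).round(1),(q@ey).round(1))
P=np.array([onz(c,o5(*p),96)[0] for p in[(358,405),(405,390),(450,540),(403,560)]])
print("wing rel",[(np.round((p-W)@ex,1),np.round((p-W)@ey,1)) for p in P],"mean",P.mean(0))
d=(P[2]+P[3]-P[0]-P[1])[:2];print("wing ang",np.degrees(np.arctan2(d[1],d[0])),np.linalg.norm(d)/2)
t=ctrl.capture("top")
print("top view proj saddle/corners",proj(t,[TL,BL,BR]))
E
```

```text
[487.91171711 265.52982591  10.        ] [542.68092821  23.51444975  10.        ] [624.55398052  41.21903557  10.        ] [575.6265331  257.77833832  10.        ] 248.13526307471463 83.76544069222864
ang x 12.751513975738261 width 83.84052741346856 83.7615883117262
saddle [543.50473098 212.42306344   0.        ] screw [576.61321207  66.12259017   0.        ]
nearL stand xy -22.9 -36.2
nearR stand xy 20.2 -36.9
nearLb stand xy -23.1 -47.4
nearRb stand xy 20.9 -48.1
v stand xy -6.0 -42.0
farLf stand xy -21.5 35.2
farRf stand xy 19.5 35.5
wing rel [(np.float64(-11.1), np.float64(14.4)), (np.float64(-2.9), np.float64(17.1)), (np.float64(7.9), np.float64(-12.2)), (np.float64(-0.4), np.float64(-16.0))] mean [574.85008252  66.562784    96.        ]
wing ang -57.420288344127144 31.74823215484231
top view proj saddle/corners [[201.49634424 255.96942629]
 [286.75996984 234.0469637 ]
 [279.63405942 205.2858987 ]]
```

Measurements agree: base 248×84 mm against 250×85, and yokes at ±36/48. Saddle is at about (542.6, 211.9), stand x at 12.6°, screw axis at (575, 66), and the wing is at about 70°.

```bash
python3 -c "
from h import *
goal(542.6,211.9,140,12.6)"
```

```text
t 6.75 pos [449.9  84.3 258.4] ang 11.75 q6 -0.28 gap 0.327 F [ 0.4 -0.5 -2.3]
d mm [ 116.9 -106.   118.4] turn -0.85
```

The arm was still settling when that picture was taken, so I'll re-capture now that it is settled and refine the same features.

```bash
python3 - <<'E'
from h import *
c=ctrl.capture("wrist");a=c["img"];cv2.imwrite("pics/w5.png",a)
b=cv2.imread("pics/w4.png")
print(cv2.phaseCorrelate(b[20:240,330:415].max(2).astype(np.float64),a[20:240,330:415].max(2).astype(np.float64)))
sh=cv2.phaseCorrelate(b[20:240,330:415].max(2).astype(np.float64),a[20:240,330:415].max(2).astype(np.float64))[0]
o4=lambda x,y:(325+x/5+sh[0],20+y/4.6+sh[1])
o5=lambda x,y:(320+x/6+sh[0],150+y/6+sh[1])
TL=onz(c,o4(88,65),10)[0];BL=onz(c,o5(90,490),10)[0];BR=onz(c,o5(447,488),10)[0];R2=onz(c,o4(432,175),10)[0]
ey=(TL-BL)/np.linalg.norm(TL-BL);ex=np.array([ey[1],-ey[0],0]);print("ang x",np.degrees(np.arctan2(ex[1],ex[0])))
mid=(TL+BL)/2; S=mid+ey*60+ex*41.9;S[2]=0;W=S-150*ey;print("saddle",S,"screw",W)
for n,p in dict(nearL=o4(250,472),nearR=o4(465,472),nearLb=o4(245,525),nearRb=o4(462,525),farLf=o4(285,107),farRf=o4(505,102)).items():
    q=onz(c,p,94)[0]-S; print(n,"stand xy",(q@ex).round(1),(q@ey).round(1))
goal(542.6,211.9,140,12.6)
E
```

```text
((0.14599005279666954, -0.7240921873757316), 0.8558880969730804)
ang x 12.668999270957798
saddle [543.10228639 212.49146698   0.        ] screw [576.00003811  66.14346415   0.        ]
nearL stand xy -22.3 -36.5
nearR stand xy 20.7 -37.1
nearLb stand xy -22.5 -47.7
nearRb stand xy 21.3 -48.3
farLf stand xy -21.0 34.8
farRf stand xy 20.0 35.1
t 6.8 pos [449.9  84.2 258.4] ang 11.73 q6 -0.28 gap 0.326 F [-0.4 -0.4 -2.1]
d mm [ 116.8 -106.1  118.3] turn -0.87
```

Request:
send_rows(
  rows=[
    {"dx":0.01,"dy":-0.01,"dz":0,"turn":0},
    {"dx":0.035,"dy":-0.032,"dz":0,"turn":-0.3},
    {"dx":0.06,"dy":-0.055,"dz":0.01,"turn":-0.6},
    {"dx":0.085,"dy":-0.078,"dz":0.04,"turn":-0.9},
    {"dx":0.105,"dy":-0.095,"dz":0.08,"turn":-0.9},
    {"dx":0.1165,"dy":-0.106,"dz":0.105,"turn":-0.9},
    {"dx":0.1165,"dy":-0.106,"dz":0.118,"turn":-0.9},
    {"dx":0.1165,"dy":-0.106,"dz":0.118,"turn":-0.9},
  ],
)

```text
time: 7.8
eef_pos: [542.0, 212.2, 140.3]
orientation: [[0.976, 0.219, -0.001], [0.219, -0.976, -0.0], [-0.001, 0.0, -1.0]]
force: [-0.1, -0.0, -2.7]
finger_gap: 0.328
```

```bash
python3 - <<'E'
from h import *
for i in range(3): ctrl.capture("top")
s=ctrl.capture("side");c=ctrl.capture("wrist");cv2.imwrite("pics/w6.png",c["img"]);cv2.imwrite("pics/s6.png",cv2.resize(s["img"][80:260,180:340],None,fx=4,fy=4)[:600])
goal(542.6,212,81.7,12.6)
E
```

```text
t 8.05 pos [542.6 212.2 141.9] ang 12.64 q6 -0.05 gap 0.327 F [ 0.2 -0.3 -2. ]
d mm [-0.1  0.2 60.2] turn 0.04
```

View pics/w6.png

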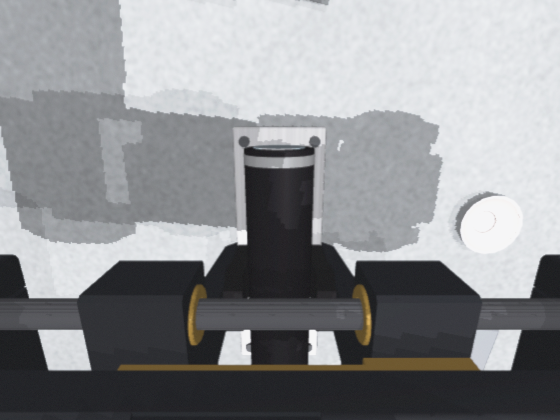

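View pics/s6.png

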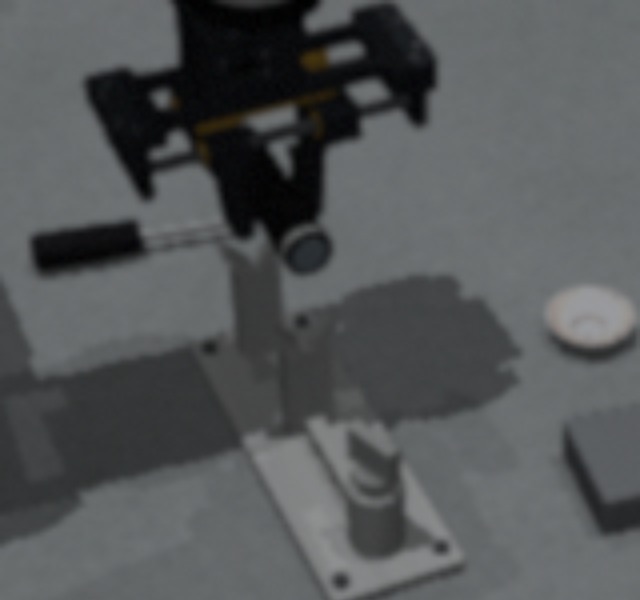

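The wrist view shows the barrel (u 245–314) centred over the base (u 235–326). I'll cross-check the base end row, then descend.

```bash
python3 - <<'E'
from h import *
c=ctrl.capture("wrist");s=ctrl.sense()
g=c["img"].max(2);print(g[120:135,250]);print(g[135,225:250],g[135,315:335])
for uv in([235,127.5],[326,127.5]):
  P=onz(c,uv,10);print((s["orientation"].T@(P[0]-s["eef_pos"])).round(1))
P=onz(c,[279,149.5],100-81.7+141.9-18+33-.3);print((s["orientation"].T@(P[0]-s["eef_pos"])).round(1))
P=onz(c,[279,149.5],141.9+33.3);print((s["orientation"].T@(P[0]-s["eef_pos"])).round(1))
E
```

```text
[217 164 142 138 138 137 132 167 180 188 189 190 189 189 189]
[145 145 144 145 146 147 146 141 153 178 190 190 193 194 191 188 184 184
 184 183 185 184 185 186 186] [216 218 220 225 229 230 227 223 224 219 190 161 166 170 169 169 169 170
 171 170]
[-39.8 -64.8 131.6]
[ 42.  -64.8 131.8]
[ -0.2 -60.  -33.2]
[ -0.2 -60.1 -33.5]
```

Request:
send_rows(
  rows=[
    {"dx":0,"dy":0,"dz":0.01,"turn":0},
    {"dx":0,"dy":0,"dz":0.025,"turn":0},
    {"dx":0,"dy":0,"dz":0.038,"turn":0},
    {"dx":0,"dy":0,"dz":0.046,"turn":0},
    {"dx":0,"dy":0,"dz":0.052,"turn":0},
    {"dx":0,"dy":0,"dz":0.055,"turn":0},
    {"dx":0,"dy":0,"dz":0.057,"turn":0},
    {"dx":0,"dy":0,"dz":0.057,"turn":0},
  ],
)

```text
time: 9.1
eef_pos: [542.3, 212.5, 83.8]
orientation: [[0.976, 0.219, 0.0], [0.219, -0.976, 0.0], [0.0, 0.0, -1.0]]
force: [0.5, 0.5, -3.3]
finger_gap: 0.328
```

```bash
python3 - <<'E'
from h import *
for i in range(3): c=ctrl.capture("side")
goal(542.6,212,81.7,12.6)
E
```

```text
t 9.25 pos [542.3 212.5  84. ] ang 12.67 q6 -0.05 gap 0.325 F [ 0.9  0.4 -1.9]
d mm [0.2 0.6 2.3] turn 0.07
```

Agreement is within 0.3 mm. Now I'll lower it the last 2.5 mm slowly.

Request:
send_rows(
  rows=[
    {"dx":0.0002,"dy":0.0004,"dz":0.0004,"turn":0},
    {"dx":0.0002,"dy":0.0004,"dz":0.0008,"turn":0},
    {"dx":0.0002,"dy":0.0004,"dz":0.0012,"turn":0},
    {"dx":0.0002,"dy":0.0004,"dz":0.0016,"turn":0},
    {"dx":0.0002,"dy":0.0004,"dz":0.002,"turn":0},
    {"dx":0.0002,"dy":0.0004,"dz":0.0024,"turn":0},
    {"dx":0.0002,"dy":0.0004,"dz":0.0024,"turn":0},
    {"dx":0.0002,"dy":0.0004,"dz":0.0024,"turn":0},
  ],
)

```text
time: 10.25
eef_pos: [542.7, 212.2, 81.7]
orientation: [[0.976, 0.219, 0.001], [0.219, -0.976, 0.0], [0.001, -0.0, -1.0]]
force: [-1.0, 0.4, 3.7]
finger_gap: 0.326
```

```bash
python3 - <<'E'
from h import *
for i in range(2): c=ctrl.capture("side")
goal(542.6,212,81.7,12.6)
E
```

```text
t 10.35 pos [542.7 212.2  81.7] ang 12.67 q6 -0.05 gap 0.325 F [-0.9  1.1  4.6]
d mm [-0.1  0.2 -0. ] turn 0.07
```

Upward contact force of about 6 N shows it is seated, so I'll release.

Request:
send_rows(
  rows=[
    {"dx":0,"dy":0,"dz":0,"turn":0},
    {"dx":0,"dy":0,"dz":0,"turn":0},
    {"dx":0,"dy":0,"dz":0,"turn":0},
    {"dx":0,"dy":0,"dz":0,"turn":0},
    {"dx":0,"dy":0,"dz":0,"turn":0},
    {"dx":0,"dy":0,"dz":0,"turn":0},
    {"dx":0,"dy":0,"dz":0,"turn":0},
    {"dx":0,"dy":0,"dz":0,"turn":0},
  ],
  claw=0.4,
)

```text
time: 11.35
eef_pos: [542.5, 212.1, 81.3]
orientation: [[0.976, 0.219, 0.0], [0.219, -0.976, 0.0], [0.0, -0.0, -1.0]]
force: [0.5, -0.7, -0.2]
finger_gap: 0.699
```

Request:
send_rows(
  rows=[
    {"dx":0,"dy":0,"dz":-0.005,"turn":0},
    {"dx":0,"dy":0,"dz":-0.015,"turn":0},
    {"dx":0,"dy":0,"dz":-0.03,"turn":0},
    {"dx":0,"dy":0,"dz":-0.06,"turn":0},
    {"dx":0,"dy":0,"dz":-0.09,"turn":0},
    {"dx":0,"dy":0,"dz":-0.12,"turn":0},
    {"dx":0,"dy":0,"dz":-0.15,"turn":0},
    {"dx":0,"dy":0,"dz":-0.15,"turn":0},
  ],
)

```text
time: 12.35
eef_pos: [543.2, 212.3, 234.2]
orientation: [[0.976, 0.219, 0.005], [0.219, -0.976, 0.001], [0.005, 0.0, -1.0]]
force: [-0.1, 0.7, -0.2]
finger_gap: 0.702
```

```bash
python3 - <<'E'
from h import *
for i in range(3): s=ctrl.capture("side")
c=ctrl.capture("wrist");cv2.imwrite("pics/w7.png",c["img"]);cv2.imwrite("pics/s7.png",cv2.resize(s["img"][110:245,200:340],None,fx=4.4,fy=4.4,interpolation=cv2.INTER_CUBIC))
goal(575.5,66,230,12.6+90-70)
E
```

```text
t 12.55 pos [542.1 212.  230.3] ang 12.67 q6 -0.05 gap 0.699 F [ 0.3 -0.3  0. ]
d mm [  0.6 149.8   0.2] turn -19.93
```

View pics/w7.png

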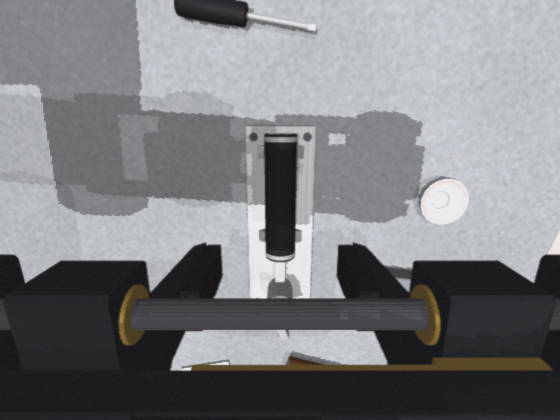

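View pics/s7.png

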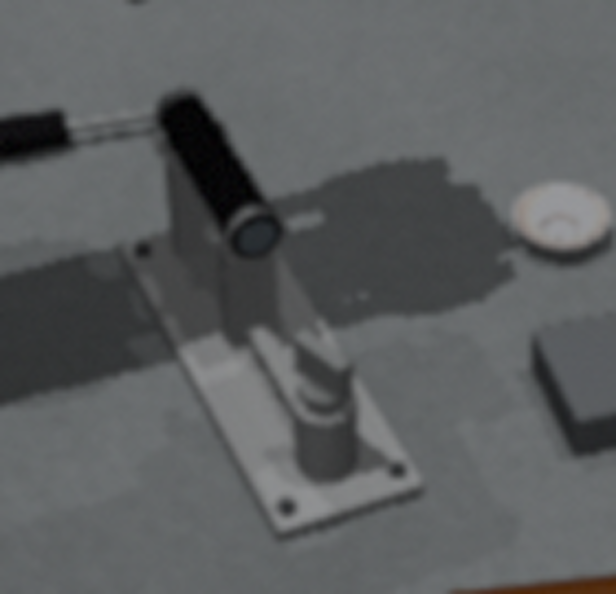

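The barrel lies level in both V's, with wrist ends at rows ~135 and ~259. I'll check the centring numerically.

```bash
python3 - <<'E'
from h import *
c=ctrl.capture("wrist");g=c["img"].max(2);s=ctrl.sense()
cv2.imwrite("pics/w7c.png",cv2.resize(c["img"][115:275,235:325],None,fx=3.7,fy=3.7,interpolation=cv2.INTER_CUBIC))
print(g[128:145,280],g[250:268,280])
def T(uv,z): return (s["orientation"].T@(onz(c,uv,z)[0]-s["eef_pos"])).round(1)
print(T([280.5,134],115),T([280.5,261.5],115), "base",T([248,126.5],10),T([315,126.5],10))
# yoke edges
print(g[140:165,260],g[225:245,262])
E
```

```text
[187 187 187 186 176 121  62  41  60 128 163 169 169 163 100  51  39] [ 36  46  47  49  48  55 113 202 216 211 152  91 148 223 232 231 231 231]
[  0.9 -59.8 115.2] [  1.1  59.3 115.2] base [-37.1 -64.2 220.3] [ 42.2 -64.2 220.1]
[154 154 153 154 151 131 140 142 140 140 141 140 140 136 128 124 124 125
 133 148 151 151 151 152 150] [238 238 238 224 146 103 122 141 142 142 144 141 140 140 140 146 185 219
 233 235]
```

View pics/w7c.png

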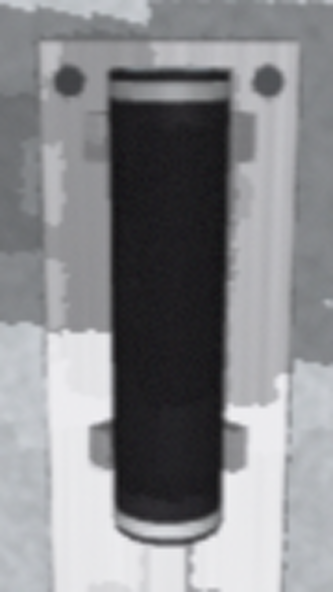

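```bash
python3 - <<'E'
from h import *
c=ctrl.capture("wrist");s=ctrl.sense()
def T(uv,z): return (s["orientation"].T@(onz(c,uv,z)[0]-s["eef_pos"])).round(1)
for v in (145,158,228.5,230,240.5): print(v,T([261,v],94))
goal(575.5,66,230,12.6+90-70)
goal(575.5,66,230,12.6)
E
```

```text
145 [-17.2 -49.1 136.4]
158 [-17.3 -37.1 136.4]
228.5 [-18.5  33.3 136.4]
230 [-18.5  34.9 136.4]
240.5 [-18.7  46.2 136.4]
t 12.65 pos [542.2 212.  230.4] ang 12.66 q6 -0.05 gap 0.699 F [ 0.3  0.8 -0. ]
d mm [  0.5 149.8   0.3] turn -19.94
t 12.65 pos [542.2 212.  230.4] ang 12.66 q6 -0.05 gap 0.699 F [ 0.3  0.8 -0. ]
d mm [  0.5 149.8   0.3] turn 0.06
```

The yoke and base readings bracket the barrel's centre within about 1 mm, so it is centred. On to the wing.

Request:
send_rows(
  rows=[
    {"dx":0,"dy":0.015,"dz":0,"turn":-2},
    {"dx":0,"dy":0.045,"dz":0,"turn":-6},
    {"dx":0,"dy":0.08,"dz":0,"turn":-10},
    {"dx":0,"dy":0.115,"dz":0,"turn":-15},
    {"dx":0,"dy":0.14,"dz":0,"turn":-18},
    {"dx":0.0005,"dy":0.15,"dz":0,"turn":-20},
    {"dx":0.0005,"dy":0.15,"dz":0,"turn":-20},
    {"dx":0.0005,"dy":0.15,"dz":0,"turn":-20},
  ],
)

```text
time: 13.65
eef_pos: [575.7, 66.4, 231.0]
orientation: [[0.842, 0.54, -0.001], [0.54, -0.842, 0.0], [-0.0, -0.0, -1.0]]
force: [-0.4, 0.0, -0.7]
finger_gap: 0.699
```

```bash
python3 - <<'E'
from h import *
for i in range(3): s=ctrl.capture("side")
goal(575.5,66,230,32.6)
c=ctrl.capture("wrist");cv2.imwrite("pics/w8.png",c["img"])
cv2.imwrite("pics/w8c.png",cv2.resize(c["img"][150:250,230:330],None,fx=6,fy=6,interpolation=cv2.INTER_CUBIC))
np.save("w8pose.npy",c["world_from_camera"])
E
```

```text
t 13.8 pos [575.8  66.4 231.3] ang 32.69 q6 -0.66 gap 0.703 F [ 0.7  0.5 -0.2]
d mm [-0.4  0.2  1.3] turn 0.09
```

View pics/w8.png

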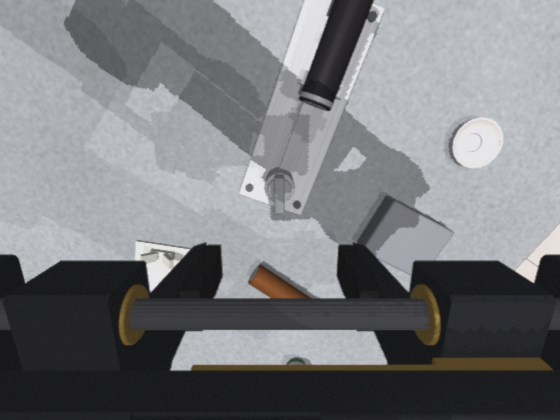

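View pics/w8c.png

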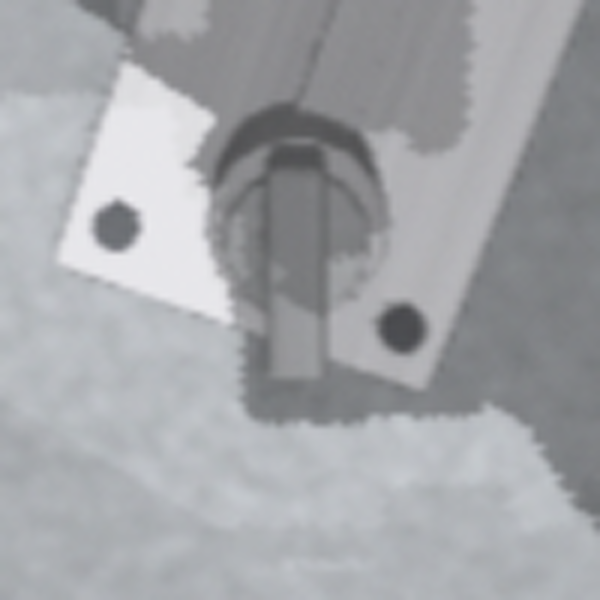

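The wing's top face lies from (279,177) to (279,213), almost exactly along the image vertical.

```bash
python3 - <<'E'
from h import *
c=ctrl.capture("wrist");s=ctrl.sense()
f=lambda x,y:(230+x/6-1/12*0,150+y/6)
P=[onz(c,f(*p),96)[0] for p in[(270,165),(325,165),(322,378),(270,378)]]
L=[(s["orientation"].T@(p-s["eef_pos"])).round(1) for p in P];print(L)
m=np.mean(P,0);d=(P[0]+P[1]-P[2]-P[3]);a=np.degrees(np.arctan2(d[1],d[0]));print("centre",m,"ang",a,"len",np.linalg.norm(d)/2)
# pillar circle rim z=70? base corners
goal(m[0],m[1],74,a-90)
E
```

```text
[array([ -4.5, -18.9, 135.3]), array([  4.2, -18.9, 135.3]), array([  3.9,  16.5, 135.3]), array([ -4.6,  16.5, 135.3])]
centre [574.91483659  67.18411804  96.        ] ang 122.34154149719978 len 35.40582374643363
t 13.9 pos [575.8  66.3 231.3] ang 32.69 q6 -0.66 gap 0.7 F [-0.5 -0.   1. ]
d mm [ -0.3  -1.2 157.3] turn 0.35
```

Request:
send_rows(
  rows=[
    {"dx":-0.0003,"dy":-0.001,"dz":0.02,"turn":0.35},
    {"dx":-0.0003,"dy":-0.001,"dz":0.05,"turn":0.35},
    {"dx":-0.0003,"dy":-0.001,"dz":0.085,"turn":0.35},
    {"dx":-0.0003,"dy":-0.001,"dz":0.115,"turn":0.35},
    {"dx":-0.0003,"dy":-0.001,"dz":0.138,"turn":0.35},
    {"dx":-0.0003,"dy":-0.001,"dz":0.15,"turn":0.35},
    {"dx":-0.0003,"dy":-0.001,"dz":0.157,"turn":0.35},
    {"dx":-0.0003,"dy":-0.001,"dz":0.157,"turn":0.35},
  ],
  claw=0.2,
)

```text
time: 14.9
eef_pos: [575.2, 66.6, 74.5]
orientation: [[0.845, 0.535, 0.0], [0.535, -0.845, -0.0], [0.0, 0.0, -1.0]]
force: [0.4, 0.1, 0.1]
finger_gap: 0.599
```

```bash
python3 - <<'E'
from h import *
for i in range(2): s=ctrl.capture("side")
goal(574.9,67,73.5,32.34)
c=ctrl.capture("wrist");cv2.imwrite("pics/w9.png",c["img"])
E
```

```text
t 15.0 pos [575.5  66.6  75.1] ang 32.32 q6 -0.65 gap 0.6 F [ 0.6 -0.2 -0.6]
d mm [-0.3 -0.7  1.6] turn -0.02
```

View pics/w9.png

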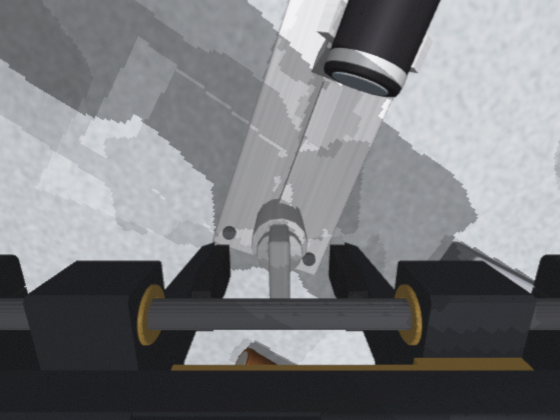

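The wing (u≈279) is centred between the fingers, clear of the barrel. I'll trim the position and close.

Request:
send_rows(
  rows=[
    {"dx":-0.0003,"dy":-0.0005,"dz":0.0015,"turn":0},
    {"dx":-0.0003,"dy":-0.0005,"dz":0.0015,"turn":0},
    {"dx":-0.0003,"dy":-0.0005,"dz":0.0015,"turn":0},
    {"dx":-0.0003,"dy":-0.0005,"dz":0.0015,"turn":0},
    {"dx":-0.0003,"dy":-0.0005,"dz":0.0015,"turn":0},
    {"dx":-0.0003,"dy":-0.0005,"dz":0.0015,"turn":0},
    {"dx":-0.0003,"dy":-0.0005,"dz":0.0015,"turn":0},
    {"dx":-0.0003,"dy":-0.0005,"dz":0.0015,"turn":0},
  ],
  claw=-1,
  grip_force=40,
)

```text
time: 16.05
eef_pos: [575.1, 67.1, 72.9]
orientation: [[0.845, 0.535, 0.002], [0.535, -0.845, 0.0], [0.001, 0.0, -1.0]]
force: [4.7, 2.5, -2.1]
finger_gap: 0.109
```

```bash
python3 - <<'E'
from h import *
for i in range(2): s=ctrl.capture("side")
goal(574.9,67,73.5,32.34);print(ctrl.sense()["torque"])
c=ctrl.capture("wrist");cv2.imwrite("pics/w10.png",c["img"])
E
```

```text
t 16.15 pos [575.1  67.1  72.9] ang 32.31 q6 -0.65 gap 0.112 F [ 5.7  2.6 -1.8]
d mm [-0.2 -0.  -0.6] turn -0.03
[ 0.38097355 -0.8181177  -0.0316227 ]
```

View pics/w10.png

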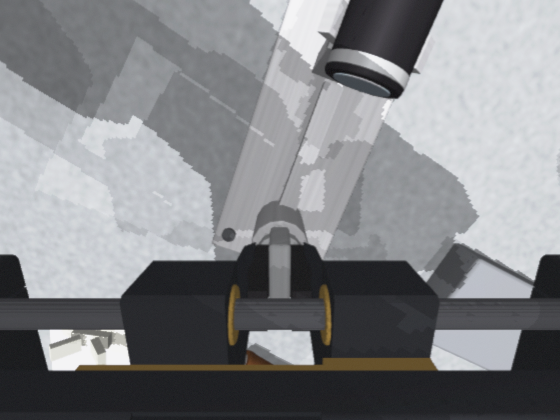

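The opening is 9.9 mm, so the wing itself is held (10 mm thick), not the collar. Now I'll turn clockwise; about 124° is expected to reach the stop.

Request:
send_rows(
  rows=[
    {"dx":0.0003,"dy":0,"dz":0,"turn":3},
    {"dx":0.0003,"dy":0,"dz":0,"turn":10},
    {"dx":0.0003,"dy":0,"dz":0,"turn":18},
    {"dx":0.0003,"dy":0,"dz":0,"turn":27},
    {"dx":0.0003,"dy":0,"dz":0,"turn":36},
    {"dx":0.0003,"dy":0,"dz":0,"turn":44},
    {"dx":0.0003,"dy":0,"dz":0,"turn":50},
    {"dx":0.0003,"dy":0,"dz":0,"turn":52},
  ],
)

```text
time: 17.2
eef_pos: [574.5, 67.0, 72.9]
orientation: [[0.941, -0.337, -0.001], [-0.337, -0.941, -0.0], [-0.001, 0.0, -1.0]]
force: [-0.8, 1.1, 2.7]
finger_gap: 0.113
```

```bash
python3 - <<'E'
from h import *
for i in range(2): s=ctrl.capture("side")
goal(574.9,67,73.5,32.34);print(ctrl.sense()["torque"])
c=ctrl.capture("wrist");cv2.imwrite("pics/w11.png",c["img"])
E
```

```text
t 17.3 pos [574.5  67.   72.9] ang -19.63 q6 0.26 gap 0.107 F [-1.7 -0.3  2.1]
d mm [ 0.4 -0.1 -0.6] turn -51.97
[ 0.03542646  0.36223301 -0.02798888]
```

View pics/w11.png

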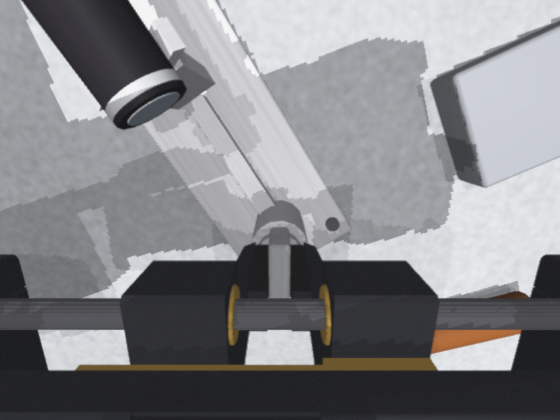

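The wing has followed the fingers and still lies vertical in the image at u≈279. I'll continue; about 72° remain to the stop.

Request:
send_rows(
  rows=[
    {"dx":0,"dy":0,"dz":0,"turn":4},
    {"dx":0,"dy":0,"dz":0,"turn":12},
    {"dx":0,"dy":0,"dz":0,"turn":21},
    {"dx":0,"dy":0,"dz":0,"turn":30},
    {"dx":0,"dy":0,"dz":0,"turn":39},
    {"dx":0,"dy":0,"dz":0,"turn":48},
    {"dx":0,"dy":0,"dz":0,"turn":56},
    {"dx":0,"dy":0,"dz":0,"turn":64},
  ],
)

```text
time: 18.35
eef_pos: [574.0, 67.6, 72.9]
orientation: [[0.107, -0.994, -0.002], [-0.994, -0.107, 0.001], [-0.001, 0.002, -1.0]]
force: [-5.6, 4.3, 4.4]
finger_gap: 0.11
```

```bash
python3 - <<'E'
from h import *
for i in range(2): s=ctrl.capture("side")
goal(574.9,67,73.5,-92.2);print(ctrl.sense()["torque"])
E
```

```text
t 18.45 pos [574.   67.6  72.9] ang -83.77 q6 1.38 gap 0.108 F [-5.3  3.5  4.5]
d mm [ 0.7 -0.8 -0.6] turn 8.43
[ 0.60257834  0.77764011 -0.00348144]
```

Request:
send_rows(
  rows=[
    {"dx":0.0004,"dy":-0.0004,"dz":0,"turn":1},
    {"dx":0.0004,"dy":-0.0004,"dz":0,"turn":2},
    {"dx":0.0004,"dy":-0.0004,"dz":0,"turn":3},
    {"dx":0.0004,"dy":-0.0004,"dz":0,"turn":4},
    {"dx":0.0004,"dy":-0.0004,"dz":0,"turn":5},
    {"dx":0.0004,"dy":-0.0004,"dz":0,"turn":6},
    {"dx":0.0004,"dy":-0.0004,"dz":0,"turn":6.5},
    {"dx":0.0004,"dy":-0.0004,"dz":0,"turn":6.5},
  ],
)

```text
time: 19.45
eef_pos: [574.0, 67.6, 72.8]
orientation: [[-0.001, -1.0, -0.003], [-1.0, 0.001, 0.001], [-0.001, 0.003, -1.0]]
force: [-7.1, 5.8, 6.7]
finger_gap: 0.112
```

```bash
python3 - <<'E'
from h import *
goal(574.9,67,73.5,-92.2);print(ctrl.sense()["torque"])
E
```

```text
t 19.45 pos [574.   67.6  72.8] ang -90.08 q6 1.49 gap 0.112 F [-7.1  5.8  6.7]
d mm [ 0.6 -0.9 -0.7] turn 2.12
[0.90302314 1.12708755 0.02992402]
```

Request:
send_rows(
  rows=[
    {"dx":0,"dy":0,"dz":0,"turn":0.5},
    {"dx":0,"dy":0,"dz":0,"turn":1},
    {"dx":0,"dy":0,"dz":0,"turn":1.5},
    {"dx":0,"dy":0,"dz":0,"turn":2},
    {"dx":0,"dy":0,"dz":0,"turn":2.5},
    {"dx":0,"dy":0,"dz":0,"turn":3},
    {"dx":0,"dy":0,"dz":0,"turn":3},
    {"dx":0,"dy":0,"dz":0,"turn":3},
  ],
)

```text
time: 20.45
eef_pos: [574.0, 67.7, 72.8]
orientation: [[-0.053, -0.999, -0.003], [-0.999, 0.053, 0.001], [-0.001, 0.003, -1.0]]
force: [-6.0, 5.3, 6.2]
finger_gap: 0.11
```

```bash
python3 - <<'E'
from h import *
goal(574.9,67,73.5,-92.2);print(ctrl.sense()["torque"])
E
```

```text
t 20.45 pos [574.   67.7  72.8] ang -93.04 q6 1.54 gap 0.11 F [-6.   5.3  6.2]
d mm [ 0.6 -0.9 -0.7] turn -0.84
[0.93502011 1.13026985 0.27048437]
```

Wrist z-torque jumped from 0.03 to 0.27 N m near −92°, which is the predicted stop angle. One more small turn will confirm it is seated, and I'll relieve the side force at the same time.

Request:
send_rows(
  rows=[
    {"dx":-0.0005,"dy":0.0005,"dz":-0.0002,"turn":0.3},
    {"dx":-0.0005,"dy":0.0005,"dz":-0.0002,"turn":0.6},
    {"dx":-0.0005,"dy":0.0005,"dz":-0.0002,"turn":0.9},
    {"dx":-0.0005,"dy":0.0005,"dz":-0.0002,"turn":1.2},
    {"dx":-0.0005,"dy":0.0005,"dz":-0.0002,"turn":1.5},
    {"dx":-0.0005,"dy":0.0005,"dz":-0.0002,"turn":1.5},
    {"dx":-0.0005,"dy":0.0005,"dz":-0.0002,"turn":1.5},
    {"dx":-0.0005,"dy":0.0005,"dz":-0.0002,"turn":1.5},
  ],
)

```text
time: 21.45
eef_pos: [574.0, 67.7, 72.9]
orientation: [[-0.079, -0.997, -0.002], [-0.997, 0.079, 0.0], [-0.0, 0.002, -1.0]]
force: [-4.4, 3.5, 3.5]
finger_gap: 0.108
```

```bash
python3 - <<'E'
from h import *
goal(574.9,67,73.5,-92.2);print(ctrl.sense()["torque"])
c=ctrl.capture("wrist");cv2.imwrite("pics/w12.png",c["img"])
a=cv2.imread("pics/w11.png");r=lambda i:cv2.resize(i[195:300,230:330],None,fx=3.9,fy=5,interpolation=cv2.INTER_CUBIC)
cv2.imwrite("pics/w12c.png",np.hstack([r(a),r(c["img"])]))
E
```

```text
t 21.45 pos [574.   67.7  72.9] ang -94.54 q6 1.56 gap 0.108 F [-4.4  3.5  3.5]
d mm [ 0.6 -0.9 -0.6] turn -2.34
[0.64225398 0.7733569  0.59748694]
```

View pics/w12c.png

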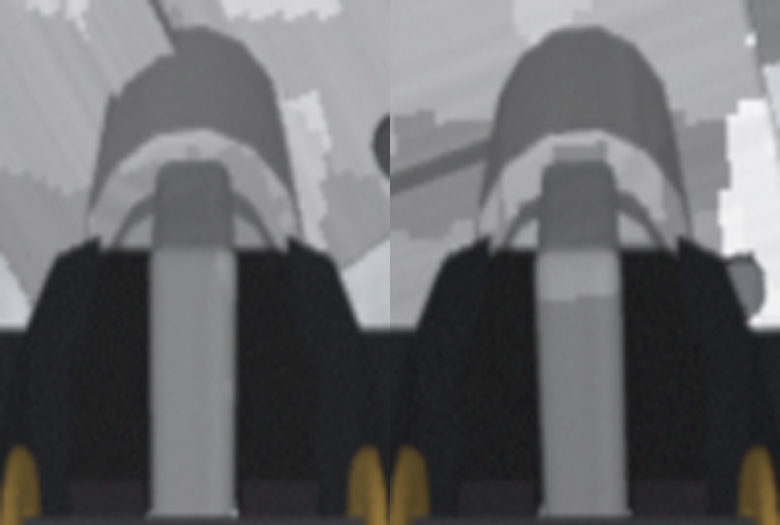

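The seat is confirmed. Torque rises linearly to 0.60 N m, so the extrapolated contact is at tool angle −92.0° (geometry said −92.2°), and the wing is tilted only about 2° elastically in the pads. Now I'll back off 90° from the seat to tool angle ≈ −2.1°.

Request:
send_rows(
  rows=[
    {"dx":0,"dy":0,"dz":0,"turn":-2},
    {"dx":0,"dy":0,"dz":0,"turn":-6},
    {"dx":0,"dy":0,"dz":0,"turn":-12},
    {"dx":0,"dy":0,"dz":0,"turn":-20},
    {"dx":0,"dy":0,"dz":0,"turn":-29},
    {"dx":0,"dy":0,"dz":0,"turn":-38},
    {"dx":0,"dy":0,"dz":0,"turn":-46},
    {"dx":0,"dy":0,"dz":0,"turn":-52},
  ],
)

```text
time: 22.5
eef_pos: [574.2, 67.2, 72.9]
orientation: [[0.738, -0.674, -0.002], [-0.674, -0.738, 0.0], [-0.001, 0.001, -1.0]]
force: [-3.5, 1.1, 2.2]
finger_gap: 0.111
```

```bash
python3 - <<'E'
from h import *
ctrl.capture("side");ctrl.capture("side")
goal(574.3,67.4,73.2,-2.1);print(ctrl.sense()["torque"])
E
```

```text
t 22.6 pos [574.3  67.2  72.9] ang -42.59 q6 0.66 gap 0.11 F [-5.8  1.1  2.5]
d mm [-0.1 -0.2 -0.3] turn -40.49
[9.03996765e-02 8.09856877e-01 3.41957271e-04]
```

Request:
send_rows(
  rows=[
    {"dx":0,"dy":0,"dz":0,"turn":-3},
    {"dx":0,"dy":0,"dz":0,"turn":-10},
    {"dx":0,"dy":0,"dz":0,"turn":-18},
    {"dx":0,"dy":0,"dz":0,"turn":-26},
    {"dx":0,"dy":0,"dz":0,"turn":-33},
    {"dx":0,"dy":0,"dz":0,"turn":-38},
    {"dx":0,"dy":0,"dz":0,"turn":-40.5},
    {"dx":0,"dy":0,"dz":0,"turn":-40.5},
  ],
)

```text
time: 23.6
eef_pos: [574.7, 67.0, 72.9]
orientation: [[0.999, -0.04, -0.0], [-0.04, -0.999, -0.0], [-0.0, 0.0, -1.0]]
force: [-2.5, -0.5, 0.2]
finger_gap: 0.112
```

```bash
python3 - <<'E'
from h import *
for i in range(2): s=ctrl.capture("side")
goal(574.3,67.4,73.2,-2.1);print(ctrl.sense()["torque"])
c=ctrl.capture("wrist");cv2.imwrite("pics/w13.png",c["img"])
a=cv2.imread("pics/w11.png");r=lambda i:cv2.resize(i[195:300,230:330],None,fx=3.9,fy=5,interpolation=cv2.INTER_CUBIC)
cv2.imwrite("pics/w13c.png",np.hstack([r(a),r(c["img"])]))
cv2.imwrite("pics/s13.png",s["img"])
def edges(i):
    g=cv2.GaussianBlur(i,(3,3),0).max(2).astype(int)
    out=[]
    for v in range(250,293,3):
        row=g[v,260:300];d=np.diff(row);l=260+np.argmax(d[:18])+.5;rr=260+18+np.argmin(d[18:])+.5;out.append((v,(l+rr)/2,rr-l))
    o=np.array(out);return np.polyfit(o[:,0],o[:,1],1)
for n in("w10","w11","w12","w13"):print(n,edges(cv2.imread(f"pics/{n}.png")))
E
```

```text
t 23.7 pos [574.7  67.   72.9] ang -2.28 q6 -0.05 gap 0.105 F [-2.7 -1.5 -0.5]
d mm [-0.4 -0.4 -0.3] turn -0.18
[-0.16296735  0.34249657 -0.02046307]
w10 [-1.60714286e-02  2.83655357e+02]
w11 [4.16666667e-03 2.77837500e+02]
w12 [3.51190476e-02 2.69049405e+02]
w13 [7.14285714e-03 2.76997619e+02]
```

View pics/w13c.png

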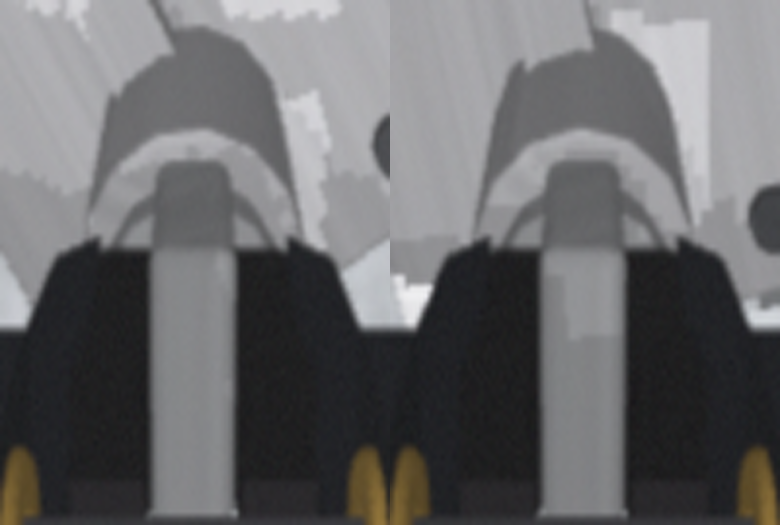

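View pics/s13.png

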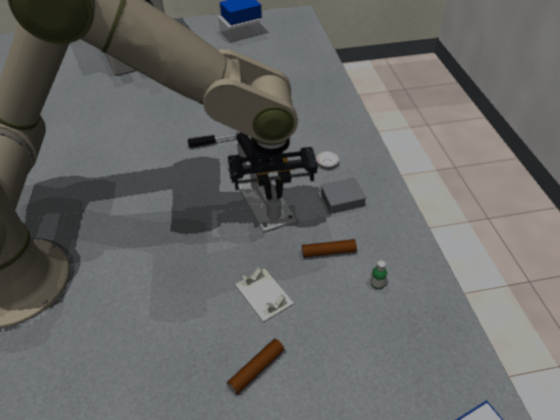

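View pics/w13.png

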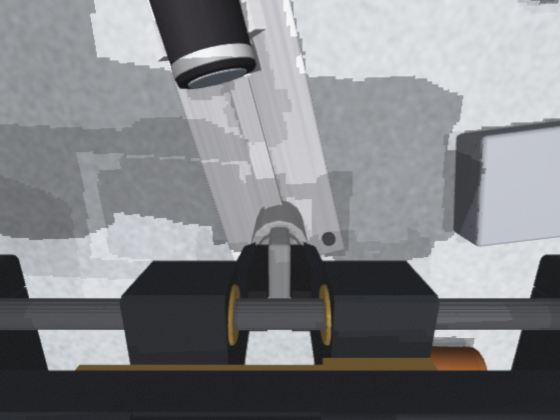

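The wing is gripped parallel (residual tilt ≈0.2°) at tool angle −2.3°. The barrel is still in its saddles and the bystanders are where they were. I'm handing the job in.

```bash
python3 -c "
from h import *
print(ctrl.job_done());goal(574.3,67.4,73.2,-2.1)"
```

```text
the job is handed in; nothing more can be done
None
the job is handed in; nothing more can be done
```

The job is handed in, in the order asked, at about 24 s of the 67 s allowed. No verdict came back.

- **Barrel:** I lifted it from the white cradle and lowered it into the stand's V saddles until it touched, with about 6 N contact force, then let go. The wrist view afterwards showed it centred to about 1 mm. The yoke edges and the base edge disagreed by about 2 mm on where the middle lies, and the barrel's centre is between the two. It was still in place in the last picture.
- **Screw:** I turned it clockwise about 122° to the stop. The wrist torque rose to 0.6 N m, and the stop angle it gave agreed with the geometric estimate to about 0.2°.
- **Back-off:** I backed it off 90° to tool angle −2.3°, against a target of −2.0 to −2.15°. The wing lies parallel in the fingers to about 0.2°, and it is still gripped at 40 N.
- **Bystanders:** the bystanders in view and the brown decoys showed no change in the last side view.

One gripper-close call was refused because its rows were incomplete. It moved nothing, and I resent it.

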